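# Roll the open tin into the cradle beside its lid

## Task

The open aluminium tin lies on its side in the long recess of the grey drawer liner: with your fingers on top of it, roll it along the recess until it drops to rest in the cradle (a half-round groove across the recess) that is beside its own aluminium screw lid, not in the other cradle. Do not grip the tin, lift it or push it from the side, and leave the lid, caps, filters and pen in their hollows. Finish with your hand clear of everything.

Things in the scene. Friction and masses are not known exactly. Their poses are not given: they have to be found in the camera images.
- tin: Open aluminium tin on its side, about 60 g, one paper strip on it. Rolling body 55 mm in diameter, 58 mm long, then a neck (51 mm diameter, 10 mm long) at the mouth, which faces the wells. Origin on the axis, mid-body, 27.5 mm under the tin's top; y axis = tin's axis, mouth at -y; x and z turn as it rolls. Origin 47.5 mm above the bench on the flat, about 5 mm lower in a cradle, where it may rock a second or two before it is still.
- tin_mid (a point): The same point as the tin's origin. Rolling: a flat fingertip on top, moved along the recess, rolls the tin without slip, so the tin goes half as far as the finger and the finger runs ahead of the top; long ways take several strokes of about 20 mm tin travel. Pressing 2 to 6 N is enough. Let go at 0.1 m/s the tin coasts about 10 mm on the flat and stops.
- drawer: White drawer with grey plastic liner, fixed, half out of the cabinet. Origin at bench level under the middle of the long recess; x along the recess (the way the tin rolls), y into the cabinet, z up. Drawer front at y = -190 to -208 mm, 98 mm high; sides 68 mm high; an empty bin tilts out at the +x side, x above 185 mm, about 115 mm high.
- recess_mid (a point): Middle of the recess floor, axes as the drawer's. Recess 300 mm long (x -150 to 150), 80 mm wide; floor 20 mm, liner's top face 30 mm above the bench. Two half-round cradles, 34 mm wide and 5.5 mm deep, cross it at x = -85 and +85 mm; flat floor goes on beyond each. Round wells lie at y = -80 mm (x = -85, 0, 85) and y = -151 mm.
- cabinet: Grey bench-top cabinet, fixed, 215 mm high. Origin at bench level in its front face (the face is its y = 0 plane and looks along -y at the drawer, shut upper drawer and handle standing out up to 55 mm); x from -210 to 275 mm. Its face is 140 to 200 mm from the recess's middle line.
- near_cradle (a point): Middle of the bottom of the cradle at x = -85 in the drawer's frame (nearer the robot), 14.5 mm above the bench; axes as the drawer's.
- far_cradle (a point): Middle of the bottom of the cradle at x = +85 in the drawer's frame (farther from the robot), 14.5 mm above the bench; axes as the drawer's.
- lid: The tin's aluminium screw lid, a disc 55 mm in diameter and 14 mm thick with a ribbed edge, lying in the round well beside one of the two cradles, 80 mm to the -y side of it (a black lens cap lies in the well beside the other). Origin at the middle of its underside. It marks which cradle is the tin's.
- cap0: Black lens cap, 55 mm in diameter, 9 mm thick, in the well beside the other cradle. Leave it.
- cap1: Black lens cap, 55 mm in diameter, 9 mm thick, in the well between. Leave it.
- filter0: Round glass filter in a black frame, 53 mm in diameter, 9 mm thick, in a well near the drawer front. Leave it.
- filter1: Round glass filter in a black frame, 53 mm in diameter, 9 mm thick, in a well near the drawer front. Leave it.
- filter2: Round glass filter in a black frame, 53 mm in diameter, 9 mm thick, in a well near the drawer front. Leave it.
- filter3: Round glass filter in a black frame, 53 mm in diameter, 9 mm thick, in a well near the drawer front. Leave it.
- lens_pen: Black lens cleaning pen, 12 mm in diameter, 130 mm long, in a slot of the liner on the cabinet side of the recess. Leave it.
Things that resemble listed ones, but are neither listed nor needed, are in the scene too. Leave any blue, orange or pink look-alike of the tin alone.

How it is judged (in metres and radians):
On the way:
1. the tin rolls: it turns about its own axis by more than a sixth of a turn (angle between tin's own z axis and vertical above 1.05 rad), for 0.02 s.
At the end, for the whole second after the job is handed in: The tin lies at rest in the cradle beside its lid: its axis within 5 mm of the cradle's middle line and within 0.12 rad of parallel to it, sunk into the groove at least 3 mm below its height on the flat (((horizontal distance between lid and near_cradle below 0.105 m and x of tin in the frame of near_cradle between -0.005 and 0.005 m) or (horizontal distance between lid and far_cradle below 0.105 m and x of tin in the frame of far_cradle between -0.005 and 0.005 m)) and z of tin in the frame of drawer between 0.0395 and 0.0445 m and angle between the y axis of tin and the y axis of drawer, either way round below 0.12 rad and linear speed of tin below 0.02 m/s and angular speed of tin below 0.7 rad/s); the robot touches nothing.
It fails at once if the tin is pushed from the side or taken between the fingers: a finger touches it while the grasp point is lower than about the top of the tin (contact force between the fingers and tin above 0.5 N and height (world z) of the grasp point below 0.078 m).
It fails at once if the tin is lifted (more than 8 mm above its height on the flat) (height (world z) of tin above 0.0555 m).
It fails at once if the lid, a cap, a filter or the pen is moved by more than 8 mm (distance of any of lid, cap0, cap1, filter0, filter1, filter2, filter3, lens_pen from where it was at the start of the episode above 0.008 m).
It also fails if it takes over 53 s, if anything falls off the work surface, if the arm or the gripper's body presses on something with over 40 N, if the wrist force passes 120 N, or if a joint passes its speed limit or range.

## Robot

A 6-joint arm with a two-finger parallel gripper is mounted at the origin on the work surface. World frame = base frame: x ahead of the robot, y to its left, z up, the work surface at z = 0. Lengths are in m, angles in degrees, forces in N, time in s.
With the tool pointing down it reaches from about 0.25 to 0.725 m from the base axis. Payload 9.7 kg.
Tool frame: the origin (TCP) lies at the very end of the fingers, on their centre line; the grasp point (between the pads) lies 19 mm behind it; z points along the fingers, y is the direction in which the jaws open and shut (so a half turn about z gives the same grasp; the last joint's range is limited). The gripper opens to 85 mm and grips with 20 to 120 N. Pads are 22 mm wide; open, the fingers measure 114 mm over their backs; the gripper's body (76 mm by 85 mm) begins 54 mm behind the grasp point. The pads swing forward as they close: fully open they stand 13 mm farther back than shut.
Start: joints at [63.598, 4.979, 10.078, 95.1, 0, 90], TCP at [0.245, 0.493, 0.199] pointing down, gripper open.
Joint ranges: [-179.16, 179.16], [-48.56, 103.87], [-65.8, 70.77], [-126.05, 130.52], [-82.76, 87.17], [-180, 180]. Speed limits (degrees/s): [127.2, 127.2, 147.25, 180, 180, 180].

## Interface

Orientations are given as [roll, pitch, yaw] about the fixed x, y, z axes, in that order (R = Rz(yaw) Ry(pitch) Rx(roll)).
In Python, from workcell import bot gives the robot as it stands.
- The arm moves only by the shell command python3 -m pendant 'ROWS' [FORCE]. ROWS is JSON, a list that holds one entry, the list of rows, each a list of 7 numbers: the shift along the tool's x, y, z in cm, then the turn, a rotation vector about the tool's x, y, z in rad, then the opening in per cent of the stroke, from 0 (shut) to 100 (fully open). In form: [[[dx, dy, dz, ax, ay, az, gripper], ...]]. A call has 1 to 5 rows; each row shifts and turns the pose as measured when the row begins, along the tool's axes as they then stand; what a row does not reach is not made up. A row lasts 1/12 s, in which the tool goes at most 41.7 mm and 7.16 degrees, less where a joint would pass 70% of its speed; a pose out of reach is approached as far as the arm can. A call with a gripper value outside its range is refused whole. The fingers move at their own pace and stop on an object; FORCE is the grip in N (left out, the last holds). Time passes only in rows, so rows that do not move let the fingers close. It gives the time, the measured TCP pose, the force and the opening at its end, in the units of the state.
- bot.get_obs(): the state, without advancing time (a new reading comes with each control period).
- bot.camera(name): name is "side" or "top"; returns the picture (480x640x3 uint8, red, green, blue); there is no depth.
- bot.get_calibration(name): a dict with "intrinsics" (3x3 intrinsics, pixels), "D" ([k1, k2, p1, p2, k3] as OpenCV has them; the pictures are not rectified), "pose" (4x4, takes a point from camera to world coordinates). Camera axes: x right, y down, z forward; pixel columns grow to the right and rows downward; lengths in m; the calibration is good to about 2 mm. A picture is of the moment at which its call begins. get_calibration takes no time and is no camera call.
- bot.job_done(): hands the job in, once; it reports no verdict.
Trained networks look in the newest picture that a camera, given by its name, has taken for a name from the list of things; names that differ only in an ending like _2 or _b are one class to them, and where a whole thing is asked for, a point or a joint stands for the part that bears it (a point fixed in the world has none). Each returns a list of dicts, best first, with "confidence" (0 to 1); they miss things now and then, are a little off and sometimes report something else, mostly with a low value. They report only what shows in the picture. A call takes as long as a camera call. They do not tell look-alikes from the thing itself.
- bot.masks_of(camera, thing): "pixels" (480x640 bool, what is visible of it) and "extent" ([left, top, right, bottom] in pixels, round what is visible of it).
- bot.mark_of(camera, thing): "uv" ([column, row] in pixels: a listed point, or the origin of a listed thing).
The state is a dict: "time": time; "q": joint angles; "qd": joint speeds; "joint_efforts": joint torques, N m; "ee_pos": TCP position; "tcp_rot": TCP orientation; "wrist_force": force on the tool from outside, world axes, zero at the start; "torque": the same for the moment, N m; "opening": finger opening in m.
Only numpy, scipy, OpenCV 4.12 (cv2) and the standard library are available. Lean on these libraries where they do the work, as an engineer would, in place of code of your own. Each camera call takes 0.05 s, during which the arm holds its last target. There are 200 camera calls.

## Working session

There is one attempt and no reset: what is moved stays moved. The work goes in short steps, Python scripts to look and compute and a shell command to move; the robot and the scene stay as the last step left them, time stands still between calls to the robot, and variables do not carry over. Pictures are saved under pics/ and viewed, about 8 in all and at most 12, crops included, and the job is handed in when it is done.

```bash
mkdir -p pics
cat > h.py <<'E'
import numpy as np, cv2
from workcell import bot
from scipy.spatial.transform import Rotation as R
def ray(cam,uv,z):
    c=bot.get_calibration(cam);K=np.array(c["intrinsics"]);D=np.array(c["D"]);T=np.array(c["pose"])
    p=cv2.undistortPoints(np.array([[uv]],float),K,D)[0,0]
    d=T[:3,:3]@[p[0],p[1],1];o=T[:3,3];return o+d*(z-o[2])/d[2]
def proj(cam,P):
    c=bot.get_calibration(cam);T=np.linalg.inv(np.array(c["pose"]))
    r,_=cv2.Rodrigues(T[:3,:3]);return cv2.projectPoints(np.array(P,float).reshape(-1,1,3),r,T[:3,3],np.array(c["intrinsics"]),np.array(c["D"]))[0][:,0]
def save(n,im): cv2.imwrite("pics/"+n,im[:,:,::-1])
E
python3 - <<'E'
from h import *
np.set_printoptions(precision=4,suppress=True)
Z=dict(tin=.0475,tin_mid=.0475,drawer=0,recess_mid=.02,near_cradle=.0145,far_cradle=.0145,lid=.022,cap0=.022,cap1=.022)
for cam in("top","side"):
    im=bot.camera(cam);save(cam+"0.png",im)
    print(cam,np.array(bot.get_calibration(cam)["pose"])[:3,3])
    for k,z in Z.items():
        for m in bot.mark_of(cam,k)[:4]: print(k,round(m["confidence"],2),np.round(m["uv"]),ray(cam,m["uv"],z))
o=bot.get_obs();print(o["time"],o["ee_pos"],o["tcp_rot"],R.from_euler("xyz",o["tcp_rot"],degrees=True).as_matrix())
E
```

```text
top [ 0.4171 -0.0966  1.2349]
tin 0.94 [285. 209.] [ 0.5714 -0.0195  0.0475]
tin 0.88 [384. 349.] [ 0.2843 -0.213   0.0475]
tin 0.67 [452. 166.] [ 0.6517 -0.3634  0.0475]
tin 0.66 [439. 300.] [ 0.3796 -0.3261  0.0475]
tin_mid 0.9 [449. 237.] [ 0.5063 -0.351   0.0475]
tin_mid 0.81 [386. 345.] [ 0.2929 -0.2163  0.0475]
tin_mid 0.76 [285. 205.] [ 0.5804 -0.0197  0.0475]
tin_mid 0.7 [443. 301.] [ 0.378  -0.3327  0.0475]
drawer 0.98 [287. 207.] [ 0.583 -0.021  0.   ]
recess_mid 0.74 [288. 206.] [ 0.5819 -0.0239  0.02  ]
near_cradle 0.9 [288. 245.] [ 0.5012 -0.0214  0.0145]
near_cradle 0.54 [330. 202.] [ 0.5894 -0.1116  0.0145]
far_cradle 0.58 [279. 170.] [ 0.6604 -0.0066  0.0145]
lid 0.84 [329. 244.] [ 0.5009 -0.1074  0.022 ]
cap0 0.92 [322. 164.] [ 0.6691 -0.0977  0.022 ]
cap0 0.85 [328. 204.] [ 0.5841 -0.107   0.022 ]
cap1 0.92 [322. 164.] [ 0.6691 -0.0977  0.022 ]
cap1 0.85 [328. 204.] [ 0.5841 -0.107   0.022 ]
side [ 0.4587 -0.6991  0.6169]
tin 0.82 [349. 231.] [ 0.5791 -0.0217  0.0475]
tin 0.82 [248. 392.] [ 0.3923 -0.351   0.0475]
tin 0.8 [437. 394.] [ 0.6494 -0.3805  0.0475]
tin 0.
[... 182 characters left out ...]
33  0.0475]
tin_mid 0.58 [182. 329.] [ 0.287  -0.2303  0.0475]
drawer 0.87 [349. 254.] [ 0.5795 -0.0355  0.    ]
drawer 0.41 [311. 270.] [ 0.5019 -0.0718  0.    ]
recess_mid 0.74 [352. 241.] [ 0.5868 -0.0195  0.02  ]
near_cradle 0.83 [311. 248.] [ 0.5055 -0.0262  0.0145]
far_cradle 0.98 [391. 237.] [ 0.668  -0.0078  0.0145]
lid 0.72 [312. 273.] [ 0.5015 -0.1021  0.022 ]
cap0 0.86 [403. 261.] [ 0.6728 -0.0878  0.022 ]
cap0 0.6 [359. 269.] [ 0.5871 -0.0998  0.022 ]
cap1 0.86 [403. 261.] [ 0.6728 -0.0878  0.022 ]
cap1 0.6 [359. 269.] [ 0.5871 -0.0998  0.022 ]
1.0 [0.2446 0.4926 0.1991] [179.9991   0.0008 153.5982] [[-0.8957  0.4447  0.    ]
 [ 0.4447  0.8957  0.    ]
 [-0.      0.     -1.    ]]
```

View pics/top0.png

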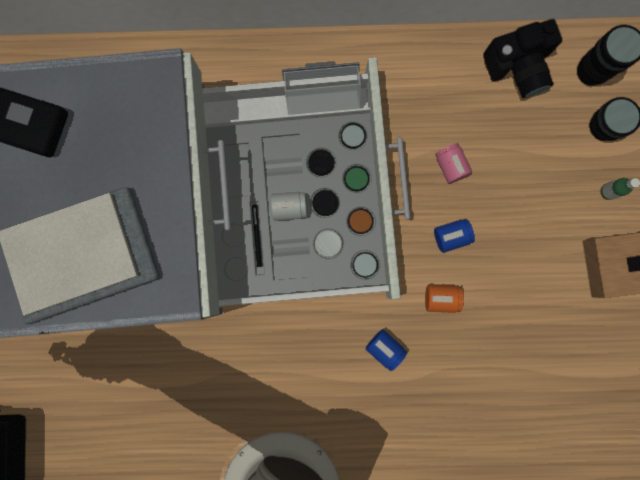

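View pics/side0.png

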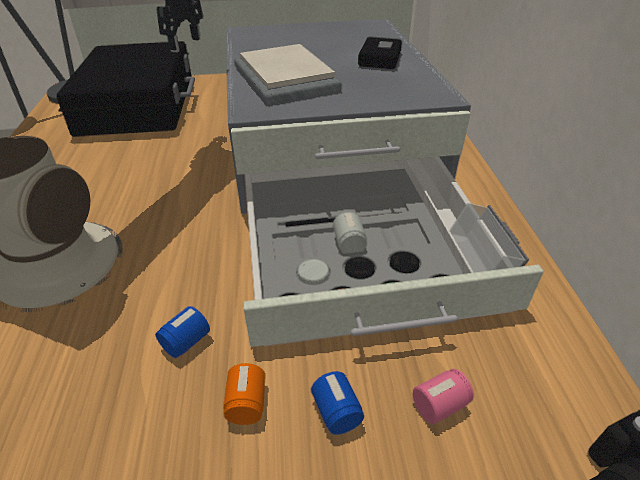

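Candidates for the tin in the top picture are the grey tin in the recess (287,206), the blue ones (455,236) and (386,350), the orange one (444,299) and the pink one (454,163). By the description it's the grey one at (287,206). The bright lid is at (329,244), beside the near cradle, and the black caps are at (325,203) and (321,162). Next I fit the drawer pose and check it in a crop.

```bash
cat > fit.py <<'E'
from h import *
from scipy.optimize import least_squares
# drawer-frame points and pixels
obs=[("top",(288,206),(0,0,.02)),("top",(288,245),(-.085,0,.0145)),("top",(279,170),(.085,0,.0145)),("top",(329,244),(-.085,-.08,.022)),("top",(322,164),(.085,-.08,.022)),("top",(328,204),(0,-.08,.022)),
("side",(352,241),(0,0,.02)),("side",(311,248),(-.085,0,.0145)),("side",(391,237),(.085,0,.0145)),("side",(312,273),(-.085,-.08,.022)),("side",(403,261),(.085,-.08,.022)),("side",(359,269),(0,-.08,.022))]
def W(p,P):
    c,s=np.cos(p[2]),np.sin(p[2]);P=np.atleast_2d(P);return np.c_[p[0]+c*P[:,0]-s*P[:,1],p[1]+s*P[:,0]+c*P[:,1],P[:,2]]
f=lambda p:np.concatenate([proj(c,W(p,P))[0]-uv for c,uv,P in obs])
E
python3 - <<'E'
from fit import *
r=least_squares(f,[.58,-.02,.07],loss="soft_l1");p=r.x
print(p,np.degrees(p[2]));print(np.round(r.fun.reshape(-1,2),1))
print("near",W(p,(-.085,0,.0145)))
out=[]
for cam in("top","side"):
    m=[m for m in bot.masks_of(cam,"tin") if m["pixels"][190:260,260:370].sum()>50]
    im=bot.camera(cam).copy()
    if m: print(cam,m[0]["extent"],m[0]["confidence"],np.argwhere(m[0]["pixels"]).mean(0)[::-1])
    if m: cv2.drawContours(im,cv2.findContours(m[0]["pixels"].astype("u1"),0,1)[0],-1,(255,255,0),1)
    for x0 in(-.15,.15,-.102,-.068,.068,.102):
        a=proj(cam,W(p,[(x0,-.04,.02),(x0,.04,.02)]));cv2.line(im,*[tuple(int(round(v)) for v in q) for q in a],(255,0,0),1)
    for x0,z in((-.085,.02+.01),(0,.03),(.085,.03)):
        a=proj(cam,W(p,[(x0+.028*np.cos(t),-.08+.028*np.sin(t),.03) for t in np.linspace(0,6.28,30)]));cv2.polylines(im,[a.round().astype(int)],True,(0,255,0),1)
    c=im[120:300,215:375] if cam=="top" else im[190:300,260:440]
    out.append(cv2.resize(c,(400,int(400*c.shape[0]/c.shape[1])),interpolation=2))
h=max(o.shape[0] for o in out)
save("fit.png",np.hstack([np.vstack([o,np.zeros((h-o.shape[0],400,3),"u1")]) for o in out]))
np.save("p.npy",p)
E
```

```text
[ 0.58215781 -0.01999974  0.05119346] 2.9331691969286884
[[-2.2 -0.2]
 [ 0.9  1.5]
 [ 4.1 -3.7]
 [-1.8 -0.7]
 [-1.1 -1.4]
 [-4.  -1.3]
 [-2.4  0.5]
 [-4.2 -0. ]
 [ 0.2  2.4]
 [ 0.3  0.8]
 [-0.1  3. ]
 [-0.8 -0.1]]
near [[ 0.49726917 -0.02434929  0.0145    ]]
top [268.7, 191.1, 305.6, 220.5] 0.91 [288.0835141  205.64208243]
side [332.3, 214.3, 368.2, 255.9] 0.83 [349.16524217 233.0997151 ]
```

View pics/fit.png

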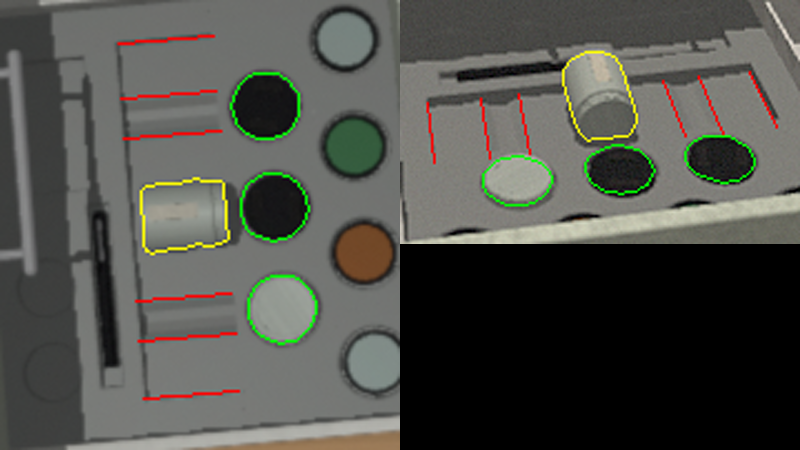

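```bash
python3 -m pendant '[[[0,0,-4,0,0,0,0],[0,0,-4,0,0,0,0],[0,0,-4,0,0,0,0],[0,0,-4,0,0,0,0],[0,0,-4,0,0,-0.12,0]]]'; python3 -c "
from h import *;print(bot.get_obs()['q'])"
```

```text
time: 1.62
ee_pos: [0.2428, 0.489, 0.386]
tcp_rot: [-178.7, -0.1, 159.1]
wrist_force: [-0.7, 1.7, 1.9]
opening: 0.0253
[ 6.35992941e+01  1.67699418e+01  4.60437594e+01  1.20532503e+02
 -9.83378217e-04  8.45466752e+01]
```

The fit overlays the cradles and wells to about 2 mm. The tin sits at about x -3 mm in the drawer frame, drawer yaw is about 3°, and the near cradle is at (0.497, -0.024). The hand now goes over with its fingers shut.

```bash
python3 -m pendant '[[[-3.3,-2.4,0,0,0,-0.12,0],[-3.1,-2.6,0,0,0,-0.12,0],[-2.8,-2.9,0,0,0,-0.12,0],[-2.4,-3.2,0,0,0,-0.1,0],[-2.2,-3.4,0,0,0,0,0]]]'; python3 -m pendant '[[[-2.2,-3.4,0,0,0,0,0],[-2.2,-3.4,0,0,0,0,0],[-2.2,-3.4,0,0,0,0,0],[-2.2,-3.4,0,0,0,0,0],[-2.2,-3.4,0,0,0,0,0]]]'; python3 -m pendant '[[[-2.2,-3.4,0,0,0,0,0],[-2.2,-3.4,0,0,0,0,0]]]'
```

```text
time: 2.03
ee_pos: [0.3635, 0.3384, 0.395]
tcp_rot: [-179.8, -0.1, -173.7]
wrist_force: [0.4, 0.3, 0.5]
opening: -0.0002
time: 2.45
ee_pos: [0.494, 0.1751, 0.3968]
tcp_rot: [-179.9, 0.1, -173.6]
wrist_force: [0.4, 0.8, -0.5]
opening: 0.0002
time: 2.62
ee_pos: [0.5459, 0.1098, 0.3976]
tcp_rot: [-179.9, 0.2, -173.6]
wrist_force: [0.3, 1.7, 0.8]
opening: 0.0002
```

```bash
python3 -m pendant '[[[-0.8,-3.3,0,0,0,0.06,0],[-0.8,-3.3,0,0,0,0,0],[-0.8,-3.3,0,0,0,0,0],[-0.8,-3.3,0,0,0,0,0],[0,0,2,0,0,0,0]]]'; python3 -m pendant '[[[0,0,4,0,0,0,0],[0,0,4,0,0,0,0],[0,0,4,0,0,0,0],[0,0,4,0,0,0,0],[0,0,2,0,0,0,0]]]';python3 -m pendant '[[[0,0,0,0,0,0,0]]]'
```

```text
time: 3.03
ee_pos: [0.5947, -0.0328, 0.3772]
tcp_rot: [-179.8, 0.4, -177.5]
wrist_force: [0.8, 0.5, 1.9]
opening: 0.0001
time: 3.45
ee_pos: [0.599, -0.0375, 0.1954]
tcp_rot: [-179.7, 0.7, -177.8]
wrist_force: [-1.1, 0.5, -0.6]
opening: 0.0001
time: 3.53
ee_pos: [0.597, -0.0375, 0.1905]
tcp_rot: [-179.8, 0.4, -177.9]
wrist_force: [-0.8, -0.6, 0.6]
opening: -0.0001
```

```bash
python3 -m pendant '[[[0.8,2.0,1,0,-0.007,-0.017,0],[0,0,3,0,0,0,0],[0,0,3,0,0,0,0],[0,0,2,0,0,0,0],[0,0,0.5,0,0,0,0]]]';python3 -m pendant '[[[0,0,0,0,0,0,0]]]'
python3 - <<'E'
from h import *
out=[]
for cam in("top","side"):
    im=bot.camera(cam)
    c=im[120:300,215:375] if cam=="top" else im[130:310,260:420]
    out.append(cv2.resize(c,(400,450),interpolation=2))
save("pre.png",np.hstack(out)); o=bot.get_obs();print(o["ee_pos"],o["wrist_force"])
E
```

```text
time: 3.95
ee_pos: [0.5917, -0.0174, 0.0995]
tcp_rot: [-179.7, 1.2, -176.8]
wrist_force: [-0.9, 0.4, -0.3]
opening: 0.0
time: 4.03
ee_pos: [0.5917, -0.0173, 0.0998]
tcp_rot: [-179.7, 1.1, -176.8]
wrist_force: [0.5, -0.1, 0.5]
opening: 0.0002
[ 0.59239408 -0.01739227  0.10130683] [ 0.18383837 -0.00467917 -0.24538625]
```

View pics/pre.png

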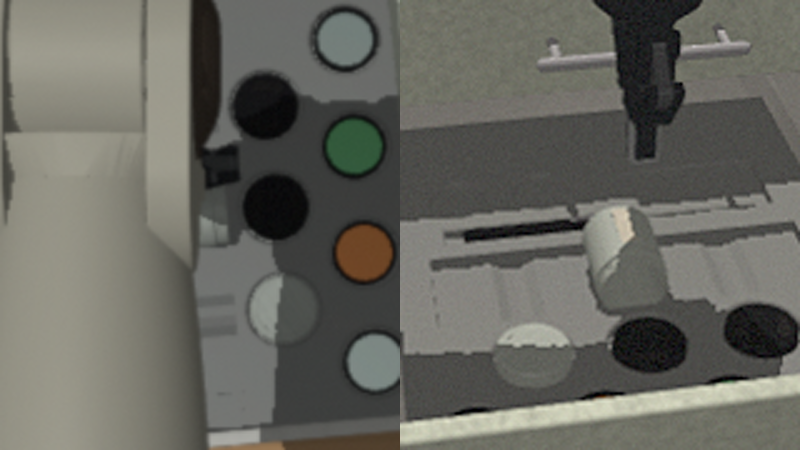

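The fingertip hangs over the rear of the tin's top with a gap of about 25 mm. I correct the tilt and offset, then come down.

```bash
python3 -m pendant '[[[0.6,0,1,0,0.02,0,0],[0,0,0.9,0,0,0,0],[0,0,0.2,0,0,0,0]]]'; python3 -m pendant '[[[0,0,0.1,0,0,0,0],[0,0,0.1,0,0,0,0]]]'; python3 -m pendant '[[[0,0,0.1,0,0,0,0],[0,0,0.1,0,0,0,0]]]'
```

```text
time: 4.38
ee_pos: [0.5889, -0.0181, 0.0839]
tcp_rot: [-179.7, 0.4, -176.9]
wrist_force: [-0.0, -0.6, -0.9]
opening: -0.0004
time: 4.55
ee_pos: [0.5891, -0.0182, 0.0817]
tcp_rot: [-179.7, 0.4, -176.9]
wrist_force: [-0.0, 0.3, -0.0]
opening: -0.0
time: 4.72
ee_pos: [0.5893, -0.0183, 0.0799]
tcp_rot: [-179.7, 0.4, -176.9]
wrist_force: [0.4, -0.1, -0.1]
opening: -0.0
```

```bash
python3 -m pendant '[[[0.2,0,0.1,0,0.005,0,0],[0.1,0,0.1,0,0,0,0]]]'; python3 -m pendant '[[[0,0,0.1,0,0,0,0],[0,0,0.1,0,0,0,0]]]'; python3 -m pendant '[[[0,0,0.1,0,0,0,0]]]'
```

```text
time: 4.88
ee_pos: [0.5863, -0.0185, 0.078]
tcp_rot: [-179.7, 0.1, -176.9]
wrist_force: [0.7, -0.4, 1.5]
opening: 0.0
time: 5.05
ee_pos: [0.5861, -0.0185, 0.0759]
tcp_rot: [-179.7, 0.2, -176.9]
wrist_force: [0.4, -0.3, 0.2]
opening: -0.0001
time: 5.13
ee_pos: [0.5861, -0.0185, 0.0748]
tcp_rot: [-179.7, 0.2, -176.9]
wrist_force: [0.6, 0.9, -0.1]
opening: 0.0003
```

```bash
python3 -m pendant '[[[0,0,0.1,0,0,0,0]]]'; python3 -m pendant '[[[0,0,0.1,0,0,0,0]]]'
```

```text
time: 5.22
ee_pos: [0.5861, -0.0185, 0.0738]
tcp_rot: [-179.7, 0.2, -176.9]
wrist_force: [-0.5, -0.6, -0.1]
opening: 0.0002
time: 5.3
ee_pos: [0.5861, -0.0185, 0.0727]
tcp_rot: [-179.7, 0.2, -176.9]
wrist_force: [1.1, 0.8, -0.7]
opening: -0.0002
```

Run:
```python
from h import *
im=bot.camera("side").copy()
o=bot.get_obs();e=o["ee_pos"];print(e,o["wrist_force"],proj("side",[e]),proj("side",[(.579,-.0185,.075)]))
for m in bot.mark_of("side","tin_mid"): print(m["confidence"],m["uv"],ray("side",m["uv"],.0475))
for m in bot.masks_of("side","tin"): print(m["confidence"],m["extent"])
uv=proj("side",[e])[0]
cv2.circle(im,tuple(int(v) for v in uv),1,(255,0,0),-1)
save("c1.png",cv2.resize(im[170:290,270:430],(800,600),interpolation=2))
```

```text
[ 0.5860254  -0.01853526  0.07244928] [-0.1473042  -0.08451299  0.85632635] [[352.60050296 219.96527875]] [[348.97917517 219.12530421]]
0.7 [349.6, 229.3] [ 0.58170919 -0.01558735  0.0475    ]
0.64 [440.8, 394.6] [ 0.65480821 -0.38128982  0.0475    ]
0.62 [182.2, 328.5] [ 0.2874489  -0.22971877  0.0475    ]
0.62 [336.4, 397.9] [ 0.51168427 -0.37127086  0.0475    ]
0.56 [245.2, 389.3] [ 0.38763685 -0.34598893  0.0475    ]
0.4 [346.5, 250.9] [ 0.56699529 -0.07676333  0.0475    ]
0.78 [225.5, 366.4, 265.7, 424.0]
0.76 [311.6, 372.6, 362.6, 435.2]
0.68 [412.4, 368.8, 473.6, 423.3]
0.67 [157.6, 305.9, 209.5, 357.6]
0.59 [334.0, 213.0, 365.6, 255.2]
0.46 [388.4, 251.9, 419.8, 275.1]
```

View pics/c1.png

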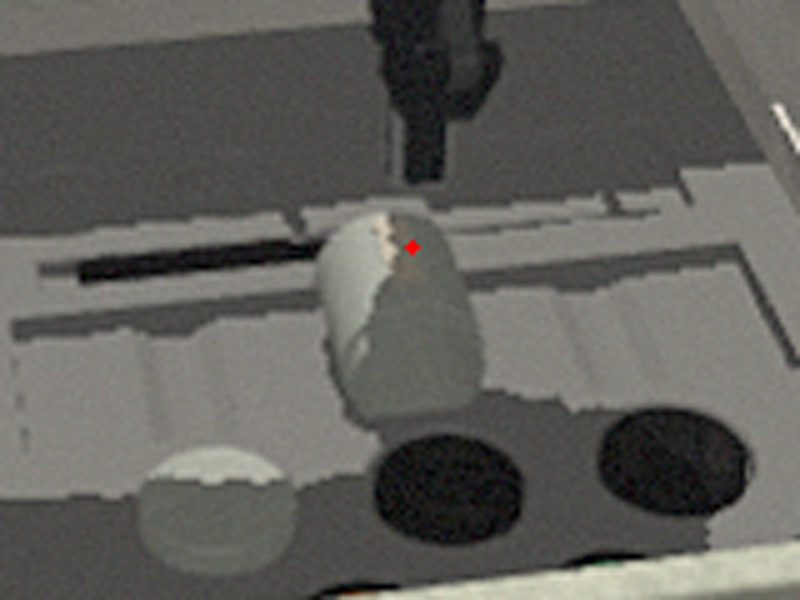

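The picture shows the drawn tip (crop 425,183) about 13 px above the projected TCP (412,247), and there has been no contact. Before going lower I compare this with the earlier pictures, where I know the TCP.

Run:
```python
from h import *
np.set_printoptions(precision=1,suppress=True)
print("start",proj("side",[(.2446,.4926,.1991),(.2446,.4926,.218)]), "pre",proj("side",[(.592,-.0174,.1005)]))
o=bot.get_obs();e=np.array(o["ee_pos"]);M=R.from_euler("xyz",o["tcp_rot"],degrees=True).as_matrix()
for k in (0,-.01,-.02,-.03,-.054,-.073,-.12): print(k,proj("side",[e+M@[0,0,k]]),proj("top",[e+M@[0,0,k]]))
print("back in y",[proj("side",[e+M@[0,k,0]])[0] for k in(.01,.02,.03,.04)])
a=cv2.imread("pics/side0.png")[0:80,140:220,::-1]
im=bot.camera("side");b=im[100:260,310:400]
t=bot.camera("top")[120:300,215:375]
save("c2.png",np.hstack([cv2.resize(x,(s,450),interpolation=2) for x,s in((a,250),(b,250),(t,300))]))
```

```text
start [[189.6  63.9]
 [188.2  56.4]] pre [[356.3 207.5]]
0 [[352.6 219.9]] [[283.3 200.4]]
-0.01 [[352.8 215.7]] [[282.9 199.7]]
-0.02 [[353.  211.4]] [[282.6 199. ]]
-0.03 [[353.3 207.1]] [[282.2 198.3]]
-0.054 [[353.8 196.4]] [[281.2 196.5]]
-0.073 [[354.2 187.7]] [[280.4 195. ]]
-0.12 [[355.4 165. ]] [[278.3 191.1]]
back in y [array([351.6, 216.7]), array([350.5, 213.6]), array([349.5, 210.5]), array([348.5, 207.4])]
```

View pics/c2.png

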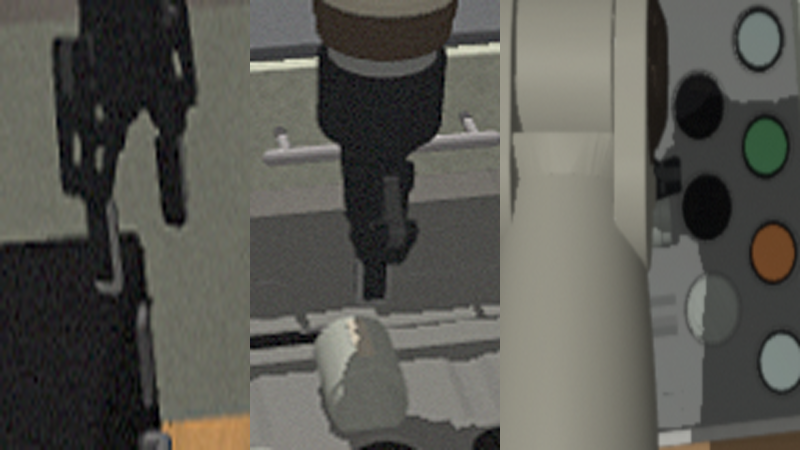

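Three pictures agree: the fingertips end about 31 mm above the reported TCP. The columns fit a height bias, not a sideways one, and it explains the lack of contact at a reading of 0.0727. So the reported z is about 31 mm low, and contact should come at a reading of about 0.044, which puts the true grasp point at about 0.094. I go down carefully, watching the force.

```bash
python3 -m pendant '[[[0,0,0.7,0,0,0,0],[0,0,0.7,0,0,0,0],[0,0,0.3,0,0,0,0]]]'; python3 -m pendant '[[[0,0,0.15,0,0,0,0],[0,0,0.15,0,0,0,0]]]';python3 -m pendant '[[[0,0,0.15,0,0,0,0]]]'
python3 - <<'E'
from h import *
im=bot.camera("side");o=bot.get_obs();print(o["ee_pos"],o["wrist_force"])
save("c3.png",cv2.resize(im[170:290,270:430],(800,600),interpolation=2))
E
```

```text
time: 5.8
ee_pos: [0.5868, -0.0186, 0.0553]
tcp_rot: [-179.7, 0.3, -176.9]
wrist_force: [0.3, -0.0, 0.5]
opening: -0.0002
time: 5.97
ee_pos: [0.5862, -0.0187, 0.0507]
tcp_rot: [-179.7, 0.2, -176.9]
wrist_force: [-0.1, 0.5, -1.1]
opening: 0.0003
time: 6.05
ee_pos: [0.5861, -0.0186, 0.0488]
tcp_rot: [-179.7, 0.1, -176.9]
wrist_force: [0.3, -0.6, -1.2]
opening: 0.0001
[ 0.58592952 -0.01862988  0.04846423] [-0.08192616 -0.33503448 -0.98506055]
```

View pics/c3.png

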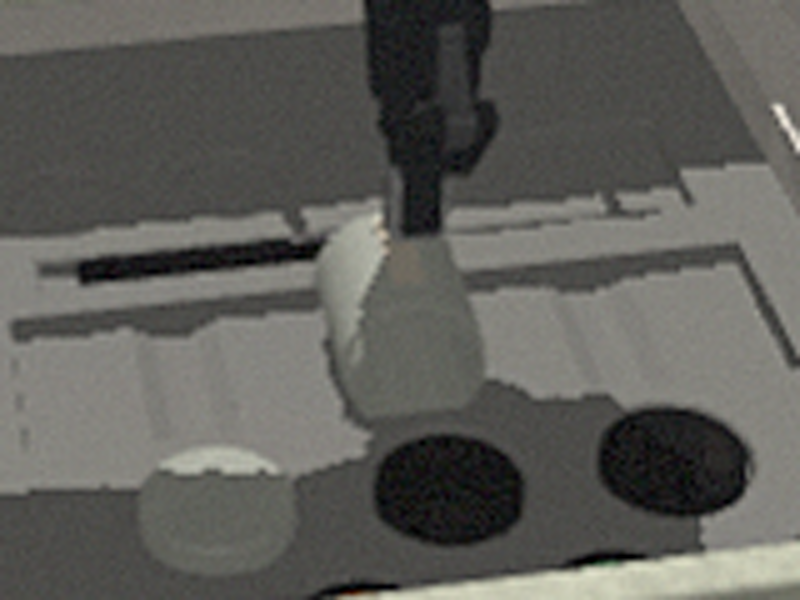

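The finger now overlaps the tin's rear top (crop 418,235), a few mm above it, as the 31 mm bias predicts.

```bash
for i in 1; do python3 -m pendant '[[[0,0,0.1,0,0,0,0]]]'; python3 -m pendant '[[[0,0,0.1,0,0,0,0]]]';python3 -m pendant '[[[0,0,0.1,0,0,0,0]]]';done | grep -E "ee_pos|wrist"
```

```text
ee_pos: [0.586, -0.0187, 0.0475]
wrist_force: [-0.5, 0.8, -0.6]
ee_pos: [0.5861, -0.0187, 0.0465]
wrist_force: [-0.3, -0.5, -0.7]
ee_pos: [0.5862, -0.0187, 0.0456]
wrist_force: [0.1, -0.2, 0.3]
```

```bash
(python3 -m pendant '[[[0,0,0.1,0,0,0,0]]]'; python3 -m pendant '[[[0,0,0.1,0,0,0,0]]]') | grep -E "ee_pos|wrist"
```

```text
ee_pos: [0.5862, -0.0187, 0.0446]
wrist_force: [-0.0, 0.1, -0.2]
ee_pos: [0.5863, -0.0187, 0.0436]
wrist_force: [-0.9, -0.5, 0.6]
```

```bash
(python3 -m pendant '[[[0,0,0.1,0,0,0,0]]]'; python3 -m pendant '[[[0,0,0.07,0,0,0,0]]]') | grep -E "ee_pos|wrist"
```

```text
ee_pos: [0.5864, -0.0187, 0.0427]
wrist_force: [-1.1, 0.3, 8.8]
ee_pos: [0.587, -0.0186, 0.0427]
wrist_force: [-0.1, -0.8, 6.7]
```

Contact came at a reading of 0.0427 with about 7 N, so the bias is 32 mm. Now the first rolling stroke.

```bash
(python3 -m pendant '[[[0.5,0,0,0,0,0,0],[0.5,0,0,0,0,0,0],[0.5,0,0,0,0,0,0]]]'; python3 -m pendant '[[[0.5,0,0,0,0,0,0],[0.5,0,0,0,0,0,0],[0.5,0,0,0,0,0,0]]]') | grep -E "ee_pos|wrist|rot"
```

```text
ee_pos: [0.5722, -0.0194, 0.043]
tcp_rot: [-179.7, 0.4, -176.9]
wrist_force: [0.2, 0.4, -0.6]
ee_pos: [0.555, -0.0204, 0.0425]
tcp_rot: [-179.7, 0.3, -176.9]
wrist_force: [0.1, -0.1, 0.2]
```

```bash
cat > tin.py <<'E'
from fit import *
p=np.load("p.npy")
def look(name=None):
    for cam in("side",):
        im=bot.camera(cam)
        for k,f in(("tin",bot.mark_of),("tin_mid",bot.mark_of)):
            for m in f(cam,k):
                w=ray(cam,m["uv"],.0475);c,s=np.cos(p[2]),np.sin(p[2]);d=w[:2]-p[:2];l=(c*d[0]+s*d[1],-s*d[0]+c*d[1])
                if abs(l[0])<.16 and abs(l[1])<.05: print(cam,k,round(m["confidence"],2),np.round(m["uv"],1),"drawer mm",np.round(np.array(l)*1e3,1))
        for m in bot.masks_of(cam,"tin"):
            e=m["extent"]
            if 290<e[0]<400 and e[1]<245 : print("mask",round(m["confidence"],2),e)
        if name: save(name,cv2.resize(im[170:290,270:430],(800,600),interpolation=2))
    e=np.array(bot.get_obs()["ee_pos"]);d=e[:2]-p[:2];print("finger drawer x,y mm",1e3*(np.cos(p[2])*d[0]+np.sin(p[2])*d[1]),1e3*(-np.sin(p[2])*d[0]+np.cos(p[2])*d[1]),e[2],bot.get_obs()["wrist_force"],bot.get_obs()["time"])
E
python3 -c "
from tin import *
look('r1.png')"
```

```text
side tin 0.58 [346.6 231.5] drawer mm [-7.2 -1.2]
side tin_mid 0.87 [349.  232.1] drawer mm [-3.  -3.7]
mask 0.62 [330.4, 212.4, 363.9, 254.2]
finger drawer x,y mm -26.420225568845865 0.9922368050380487 0.04274965925452889 [ 0.40563778  0.41261095 -0.26181285] 7.3833
```

View pics/r1.png

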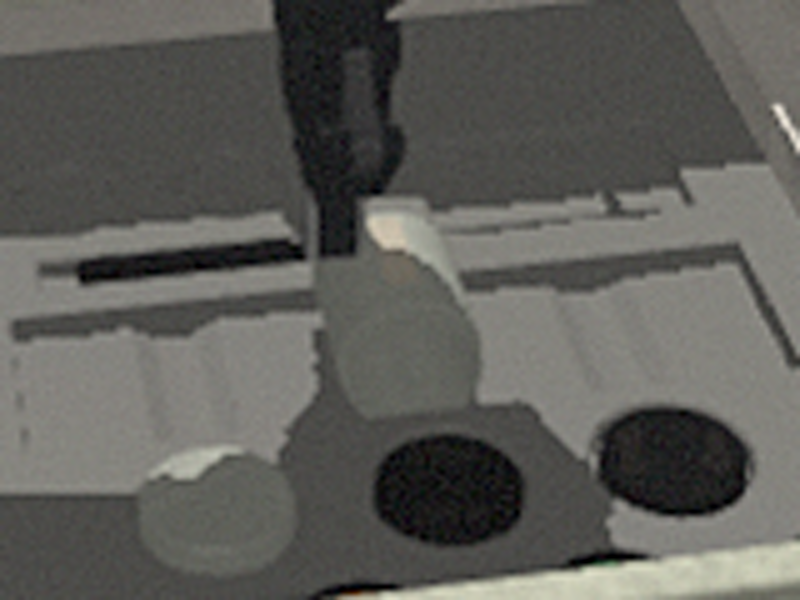

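The paper strip is still on top: the finger slid off after a short push because the pressure wasn't held, and the tin moved only about 4 mm. I lift, go back, and this time keep a small downward demand in every row.

```bash
(python3 -m pendant '[[[0,0,-1,0,0,0,0],[-1.6,0,-0.2,0,0,0,0],[-1.4,0,0,0,0,0,0],[0,0,0.7,0,0.005,0,0],[0,0,0.15,0,0,0,0]]]'; python3 -m pendant '[[[0,0,0.1,0,0,0,0]]]') | grep -E "ee_pos|wrist|rot";python3 -c "
from tin import *
look()"
```

```text
ee_pos: [0.5877, -0.0186, 0.0496]
tcp_rot: [-179.7, 0.2, -176.9]
wrist_force: [-0.9, -0.2, -1.3]
ee_pos: [0.5875, -0.0186, 0.0485]
tcp_rot: [-179.7, 0.1, -176.9]
wrist_force: [-0.2, 0.1, -0.1]
side tin 0.72 [349.2 232.1] drawer mm [-2.6 -3.8]
side tin_mid 0.57 [347.1 231.3] drawer mm [-6.2 -0.8]
mask 0.81 [332.9, 215.3, 368.5, 256.0]
finger drawer x,y mm 5.096294300187435 1.0646646178320727 0.048622309392591434 [-1.10301446  0.33588942 -0.19734543] 8.0833
```

```bash
(python3 -m pendant '[[[0.15,0,0.3,0,0,0,0],[0,0,0.15,0,0,0,0],[0,0,0.1,0,0,0,0]]]'; python3 -m pendant '[[[0,0,0.08,0,0,0,0]]]'; python3 -m pendant '[[[0,0,0.08,0,0,0,0]]]') | grep -E "ee_pos|wrist"
```

```text
ee_pos: [0.5851, -0.0189, 0.0433]
wrist_force: [-0.2, -0.4, 0.1]
ee_pos: [0.5851, -0.0189, 0.0427]
wrist_force: [0.1, 0.7, 8.9]
ee_pos: [0.5855, -0.0188, 0.0427]
wrist_force: [0.9, 0.5, 8.2]
```

```bash
(python3 -m pendant '[[[0.3,0,0.05,0,0,0,0],[0.4,0,0.05,0,0,0,0]]]'; python3 -m pendant '[[[0.4,0,0.05,0,0,0,0],[0.4,0,0.05,0,0,0,0]]]') | grep -E "ee_pos|wrist"
```

```text
ee_pos: [0.5795, -0.0192, 0.0428]
wrist_force: [-0.7, 0.6, 4.1]
ee_pos: [0.5716, -0.0196, 0.0428]
wrist_force: [-0.3, 0.4, 4.8]
```

```bash
(python3 -m pendant '[[[0.4,0,0.05,0,0,0,0],[0.4,0,0.05,0,0,0,0],[0.4,0,0.05,0,0,0,0]]]'; python3 -m pendant '[[[0.4,0,0.05,0,0,0,0],[0.4,0,0.05,0,0,0,0]]]') | grep -E "ee_pos|wrist";python3 -c "
from tin import *
look()"
```

```text
ee_pos: [0.5592, -0.0203, 0.0426]
wrist_force: [-0.6, 0.5, 4.7]
ee_pos: [0.5508, -0.0208, 0.0424]
wrist_force: [0.4, 0.1, 3.8]
side tin 0.77 [338.7 234.6] drawer mm [-23.9  -8. ]
side tin_mid 0.76 [338.5 233.7] drawer mm [-23.8  -5.4]
finger drawer x,y mm -31.149510300206334 0.8585673733639708 0.04229303007977788 [0.36726409 0.86567602 5.39690078] 9.45
```

The tin now rolls without slip (about 18 mm for 35 mm of finger). Next stroke.

```bash
(python3 -m pendant '[[[0,0,-0.8,0,0,0,0],[-1.0,0,0,0,0,0,0],[-1.0,0,0,0,0,0,0],[0,0,0.4,0,0.005,0,0],[0,0,0.1,0,0,0,0]]]'; python3 -m pendant '[[[0,0,0.1,0,0,0,0]]]') | grep -E "ee_pos|wrist|rot";python3 -c "
from tin import *
look()"
```

```text
ee_pos: [0.5717, -0.0197, 0.0448]
tcp_rot: [-179.6, 0.4, -176.9]
wrist_force: [-0.5, 0.4, -0.6]
ee_pos: [0.5717, -0.0196, 0.0431]
tcp_rot: [-179.6, 0.3, -176.9]
wrist_force: [0.9, -0.3, -0.4]
side tin 0.93 [341.2 232.8] drawer mm [-18.2  -3.5]
side tin_mid 0.95 [336.8 231.6] drawer mm [-25.9   1.3]
mask 0.86 [322.5, 214.2, 356.8, 254.8]
finger drawer x,y mm -10.717850330672931 0.873235968690346 0.043595822545990766 [ 0.18660169 -0.63200145 -0.20328667] 10.15
```

```bash
(python3 -m pendant '[[[0.2,0,0,0,0.005,0,0],[0,0,0.08,0,0,0,0],[0,0,0.08,0,0,0,0]]]'; python3 -m pendant '[[[0.3,0,0.05,0,0,0,0],[0.4,0,0.05,0,0,0,0]]]';python3 -m pendant '[[[0.4,0,0.05,0,0,0,0],[0.4,0,0.05,0,0,0,0],[0.4,0,0.05,0,0,0,0]]]'; python3 -m pendant '[[[0.4,0,0.05,0,0,0,0],[0.4,0,0.05,0,0,0,0],[0.4,0,0.05,0,0,0,0]]]') | grep -E "ee_pos|wrist";python3 -c "
from tin import *
look()"
```

```text
ee_pos: [0.5691, -0.0198, 0.0427]
wrist_force: [-0.0, 0.3, 7.0]
ee_pos: [0.563, -0.0202, 0.0428]
wrist_force: [-0.1, 0.5, 3.7]
ee_pos: [0.5508, -0.0208, 0.0427]
wrist_force: [0.8, -0.1, 5.8]
ee_pos: [0.5383, -0.0215, 0.0426]
wrist_force: [-0.4, 1.0, 5.9]
side tin 0.68 [330.5 234. ] drawer mm [-39.1  -3.9]
side tin 0.48 [351.8 241.2] drawer mm [ -3.  -30.7]
side tin_mid 0.82 [332.8 233.4] drawer mm [-34.4  -2.8]
mask 0.73 [317.2, 214.6, 347.0, 257.7]
finger drawer x,y mm -43.533136332381815 0.7199740515535483 0.04266868473952221 [0.99972686 0.44611974 6.63418622] 11.2667
```

```bash
(python3 -m pendant '[[[0.4,0,0.05,0,0,0,0],[0,0,-0.8,0,0,0,0],[-1.0,0,0,0,0,0,0],[-0.9,0,0,0,0,0,0],[0,0,0.4,0,0.008,0,0]]]'; python3 -m pendant '[[[0,0,0.1,0,0,0,0]]]') | grep -E "ee_pos|wrist|rot";python3 -c "
from tin import *
look()"
```

```text
ee_pos: [0.5554, -0.0207, 0.0475]
tcp_rot: [-179.6, 0.2, -176.9]
wrist_force: [-0.7, 0.8, -0.5]
ee_pos: [0.5557, -0.0207, 0.0453]
tcp_rot: [-179.6, 0.1, -176.9]
wrist_force: [-0.8, 0.7, -0.8]
side tin 0.95 [330.7 234.9] drawer mm [-39.2  -6.6]
side tin_mid 0.74 [329.8 234.6] drawer mm [-40.7  -5.5]
mask 0.96 [314.9, 216.2, 346.7, 257.1]
finger drawer x,y mm -26.979191804589725 0.7008804454709899 0.04602192282722809 [ 0.28994792 -0.25128326  0.51920095] 11.9667
```

```bash
(python3 -m pendant '[[[0.4,0,0.15,0,0,0,0],[0,0,0.1,0,0,0,0],[0,0,0.08,0,0,0,0],[0,0,0.08,0,0,0,0]]]'; python3 -m pendant '[[[0.3,0,0.05,0,0,0,0],[0.4,0,0.05,0,0,0,0]]]';python3 -m pendant '[[[0.4,0,0.05,0,0,0,0],[0.4,0,0.05,0,0,0,0],[0.4,0,0.05,0,0,0,0]]]'; python3 -m pendant '[[[0.4,0,0.05,0,0,0,0],[0.4,0,0.05,0,0,0,0],[0.4,0,0.05,0,0,0,0]]]') | grep -E "ee_pos|wrist";python3 -c "
from tin import *
look()"
```

```text
ee_pos: [0.5508, -0.021, 0.0426]
wrist_force: [1.0, 0.6, 9.0]
ee_pos: [0.5448, -0.0213, 0.0429]
wrist_force: [-0.5, -0.9, 2.7]
ee_pos: [0.5325, -0.0219, 0.0427]
wrist_force: [0.2, 0.5, 5.9]
ee_pos: [0.5201, -0.0227, 0.0426]
wrist_force: [-0.6, 0.3, 5.2]
side tin 0.81 [321.  237.1] drawer mm [-58.4 -10.2]
side tin_mid 0.77 [322.4 235.2] drawer mm [-54.9  -5.1]
mask 0.56 [305.9, 216.3, 339.8, 260.5]
finger drawer x,y mm -61.971079399099246 0.5410740960390369 0.04264648993179982 [0.3414678  0.46004322 5.34367972] 13.1667
```

```bash
(python3 -m pendant '[[[0,0,-0.8,0,0,0,0],[-0.9,0,0,0,0,0,0],[-0.6,0,0,0,0,0,0],[0,0,0.4,0,0.008,0,0],[0,0,0.1,0,0,0,0]]]') | grep -E "ee_pos|wrist|rot";python3 -c "
from tin import *
look()"
```

```text
ee_pos: [0.5359, -0.0219, 0.0455]
tcp_rot: [-179.6, 0.2, -176.9]
wrist_force: [-0.0, 0.4, -0.9]
side tin 0.83 [322.9 235.4] drawer mm [-54.1  -5.8]
side tin_mid 0.86 [323.1 235.7] drawer mm [-53.9  -6.7]
side tin_mid 0.39 [321.6 219.9] drawer mm [-49.4  41.6]
mask 0.97 [305.1, 216.7, 336.5, 257.5]
finger drawer x,y mm -46.58108661547278 0.48181330128716515 0.04622795853358341 [0.57683689 0.65269311 1.45125991] 13.7833
```

```bash
(python3 -m pendant '[[[0.1,0,0.15,0,0,0,0],[0,0,0.1,0,0,0,0],[0,0,0.08,0,0,0,0],[0,0,0.08,0,0,0,0]]]'; python3 -m pendant '[[[0.3,0,0.05,0,0,0,0],[0.4,0,0.05,0,0,0,0],[0.4,0,0.05,0,0,0,0]]]';python3 -m pendant '[[[0.4,0,0.04,0,0,0,0],[0.4,0,0.04,0,0,0,0]]]') | grep -E "ee_pos|wrist";python3 -c "
from tin import *
look()"
```

```text
ee_pos: [0.5347, -0.022, 0.0426]
wrist_force: [-0.0, 0.7, 8.9]
ee_pos: [0.5249, -0.0225, 0.0428]
wrist_force: [0.0, 0.1, 5.6]
ee_pos: [0.5167, -0.023, 0.0427]
wrist_force: [-0.6, 0.0, 5.4]
side tin 0.65 [312.8 233.8] drawer mm [-72.5   1.8]
side tin_mid 0.84 [316.3 234.1] drawer mm [-66.   -0.1]
mask 0.94 [299.7, 218.2, 334.3, 258.9]
finger drawer x,y mm -65.48790782439865 0.4118075847824041 0.042737397410523605 [0.048759   0.19475444 4.36025483] 14.7333
```

```bash
(python3 -m pendant '[[[0.4,0,0.03,0,0,0,0]]]'; python3 -m pendant '[[[0.4,0,0.03,0,0,0,0]]]';python3 -m pendant '[[[0.4,0,0.02,0,0,0,0]]]') | grep -E "ee_pos|wrist";python3 -c "
from tin import *
look()"
```

```text
ee_pos: [0.5132, -0.0232, 0.0427]
wrist_force: [-0.8, -0.5, 5.2]
ee_pos: [0.5091, -0.0234, 0.0426]
wrist_force: [-0.7, 0.2, 4.0]
ee_pos: [0.5048, -0.0237, 0.0423]
wrist_force: [-0.1, -0.2, 2.9]
side tin 0.97 [315.2 235.5] drawer mm [-68.6  -3.9]
side tin_mid 0.91 [310.5 230.7] drawer mm [-75.6  11.7]
side tin_mid 0.48 [306.1 248.2] drawer mm [-90.4 -37.3]
mask 0.84 [298.2, 217.3, 332.2, 259.9]
finger drawer x,y mm -77.28958813044963 0.3173020044918537 0.04230067190871931 [ 0.06152706 -0.19307684  4.40467138] 15.1833
```

```bash
(python3 -m pendant '[[[0.4,0,0.03,0,0,0,0]]]'; python3 -m pendant '[[[0.4,0,0.02,0,0,0,0]]]') | grep -E "ee_pos|wrist";python3 -c "
from tin import *
look()"
```

```text
ee_pos: [0.5014, -0.0239, 0.0419]
wrist_force: [-0.5, 0.2, 2.8]
ee_pos: [0.497, -0.0241, 0.0414]
wrist_force: [-0.8, -0.6, -0.3]
side tin 0.57 [311.4 234.8] drawer mm [-75.5  -0.7]
side tin_mid 0.78 [310.5 237.1] drawer mm [-78.1  -7.2]
side tin_mid 0.6 [350.  248.2] drawer mm [-10.2 -49.6]
mask 0.87 [294.3, 218.2, 328.1, 258.7]
finger drawer x,y mm -85.15105653140613 0.279583894840227 0.04139904946100291 [ 0.0827941  -0.92468527  0.45652853] 15.55
```

Contact was lost at the groove, so the tin has probably dropped in. I lift clear, let it settle and look.

```bash
(python3 -m pendant '[[[0,0,-1,0,0,0,0],[0,0,-3,0,0,0,0],[0,0,-4,0,0,0,0],[0,0,-4,0,0,0,0],[0,0,-4,0,0,0,0]]]'; python3 -m pendant '[[[-3.5,2,-2,0,0,0,0],[-3.5,2,0,0,0,0,0],[-3.5,2,0,0,0,0,0],[0,0,0,0,0,0,0],[0,0,0,0,0,0,0]]]';python3 -m pendant '[[[0,0,0,0,0,0,0],[0,0,0,0,0,0,0],[0,0,0,0,0,0,0],[0,0,0,0,0,0,0],[0,0,0,0,0,0,0]]]';python3 -m pendant '[[[0,0,0,0,0,0,0],[0,0,0,0,0,0,0],[0,0,0,0,0,0,0],[0,0,0,0,0,0,0],[0,0,0,0,0,0,0]]]') | grep -E "ee_pos|wrist";python3 - <<'E'
from tin import *
look("f1.png")
im=bot.camera("side").copy()
for h in (.0422,.0475):
  a=proj("side",W(p,[(-.085+.0275*np.cos(t),-.029,h+.0275*np.sin(t)) for t in np.linspace(0,6.28,40)]))
  b=proj("side",W(p,[(-.085+.0275*np.cos(t),.029,h+.0275*np.sin(t)) for t in np.linspace(0,6.28,40)]))
  print(h,"expected extent",np.r_[a,b].min(0),np.r_[a,b].max(0))
  if h<.045: cv2.polylines(im,[cv2.convexHull(np.r_[a,b].astype("f4")).round().astype(int)],True,(255,0,0),1)
save("f2.png",np.hstack([cv2.resize(c,(400,450),interpolation=2) for c in(im[190:280,270:350],bot.camera("top")[180:270,255:335])]))
E
```

```text
ee_pos: [0.4897, -0.0227, 0.1987]
wrist_force: [0.5, 0.4, -0.2]
ee_pos: [0.5955, 0.0435, 0.2314]
wrist_force: [-0.2, -0.6, 0.4]
ee_pos: [0.5933, 0.0422, 0.2322]
wrist_force: [-0.0, -0.2, -0.0]
ee_pos: [0.5922, 0.0411, 0.234]
wrist_force: [0.2, 0.3, -0.8]
side tin 0.83 [304.8 236.4] drawer mm [-88.6  -3.5]
side tin 0.19 [350.7 239.7] drawer mm [ -4.2 -26.2]
side tin_mid 0.96 [306.  238.5] drawer mm [-87.1  -9.9]
mask 0.55 [290.1, 217.9, 322.8, 259.3]
finger drawer x,y mm 13.19325758242187 60.61806937927045 0.23381255040671728 [ 0.17541687  0.66903108 -0.14762866] 17.4167
0.0422 expected extent [290.66124495 216.5275417 ] [322.99657671 257.95162039]
0.0475 expected extent [290.53928243 214.33997275] [323.00083018 255.90955751]
```

View pics/f2.png

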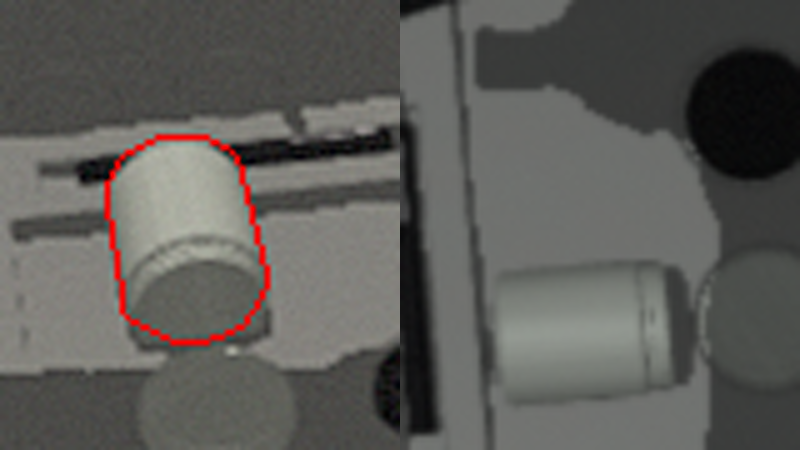

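The red outline of a tin sunk in the near cradle matches the tin's silhouette. The paper strip has rolled out of sight and the lid lies beside the mouth. I check once more that it's still, then hand in.

```bash
python3 -m pendant '[[[0,0,0,0,0,0,0],[0,0,0,0,0,0,0],[0,0,0,0,0,0,0],[0,0,0,0,0,0,0],[0,0,0,0,0,0,0]]]'>/dev/null;python3 - <<'E'
from tin import *
a=bot.camera("side").astype(int)
look()
b=bot.camera("side").astype(int)
print("diff",abs(a-b)[200:270,280:335].mean(),abs(a-b)[380:430,20:90].mean())
bot.job_done()
E
```

```text
side tin 0.57 [305.  237.1] drawer mm [-88.4  -5.6]
side tin_mid 0.98 [308.  236.2] drawer mm [-82.5  -3.8]
mask 0.94 [290.9, 216.9, 326.7, 260.3]
finger drawer x,y mm 13.266684957885008 60.72217477669609 0.23359723887089445 [ 0.51794897 -0.61821966  0.05412415] 18.1833
diff 2.7341991341991343 2.5477142857142856
the job is handed in; nothing more can be done
```

The tin lies at rest in the near cradle, beside its aluminium lid, and I handed the job in at about 18 s. I rolled it there with the shut fingertips on top, in four good strokes of about 4–6 N, after a first stroke that slipped.

**Last checks:**
- **Position:** the tin's outline in the side camera matches a tin sunk in that groove to about 1–2 px. The networks put it at x = -82 to -88 mm, against -85 mm for the cradle.
- **Rest:** pictures taken just before hand-in showed no motion beyond camera noise.
- **Rolling:** it travelled about 80 mm and its paper strip turned out of sight.
- **Clear of everything:** the hand stood well above with no force on it. In the last close crops the lid, pen and neighbouring caps were in their hollows; I did not check the filters again at the end.

**What disagreed:**
- **Height reading:** the reported tool height was about 32 mm lower than the real fingertips. The pictures showed it and the contact confirmed it: the fingers met the tin's 75 mm top at a reading of 43 mm. I took the grasp point to be at the true height, about 94 mm. If the judging uses the biased reading instead (about 62 mm), it would count as below the 78 mm limit.
- **First stroke:** it pressed too lightly partway and slid off after moving the tin about 4 mm. I repeated it with steady pressure. First contact on each stroke was briefly up to 9 N, above the suggested 2–6 N.

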